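Flip the clipper kit's status tag

TASK

The clipper has been cleaned, so flip the hinged status tag on the little stand on the yellow stool: with your fingertips push the tag a half turn over its pivot (pressing its short thumb tab raises it), until it lies flat on the other side and shows the face with the ring, and then let go. Do not lift or tip the stand or shove it along the stool, and leave the clipper, combs and other things on the stool where they are.

Things in the scene. Friction and masses are not known exactly. Their poses are not given: they have to be found in the camera images.
- stool: low yellow plastic step stool, fixed; its flat top is 350 (its x) by 480 mm (its y) and 130 mm above the work surface. Origin: centre of its underside, on the work surface.
- stand: loose tag stand, about 0.8 kg, on the stool: steel base plate 94 (its x) by 110 (its y) by 10 mm; two posts rising to 68 mm, inner faces 76 mm apart, carry the axle. Ledges on the posts (within 22 mm of the axle in y, over 30 mm from the middle in x) are the tag's rests. Origin: centre of its underside; x along the axle, y to the side where the tag lies at the start, z up.
- axle (a point): middle of the tag's axle, 60 mm above the stand's underside; axes as the stand's.
- tag (a joint): angle of the tag about the axle, rad: 0 (stop) lies level towards the stand's +y, black bar mark up, ring mark beneath; 1.57 upright; 3.14 (stop) level towards the stand's -y, ring mark up. It starts between 0 and 0.3. Stiff hinge: it stays where it is left; turning takes about 0.04 N m (1.5 N on the thumb tab, under 1 N at the outer edge). Pressing the tab down raises the tag.
- tag_edge (a point): middle of the outer edge of the white tag, turning with it. The tag is a plate 70 mm wide along the axle, 85 mm from axle to this edge, 5 mm thick, centred on the axle.
- tab_end (a point): middle of the end of the tag's thumb tab, turning with the tag: 30 mm wide, 5 mm thick, reaching 45 mm beyond the axle on the side opposite the tag, in its plane. It swings freely over the base plate.
- clipper: black hair clipper lying on the stool, 44 by 168 by 37 mm, long along its y; origin at its underside. Leave alone.
- comb: steel comb lying flat, 28 by 180 by 4 mm, long along its y; origin at its underside. Leave alone.
- guard: green guard comb, 46 by 40 by 18 mm; origin at its underside. Leave alone.
- tin: round aluminium tin, 64 mm across, 25 mm tall; origin at the centre of its underside. Leave alone.
- cover: grey hard-silicone clipper cover, 50 by 36 by 30 mm; origin at its underside. Leave alone.
- brush: small cleaning brush lying flat, 14 by 65 by 10 mm; origin at its underside. Leave alone.

How it is judged (in metres and radians):
On the way:
1. the tag stands up past 45 degrees while the stand stays on the stool (value of joint tag above 0.8 rad and height (world z) of stand below 0.138 m).
At the end, for the whole second after the job is handed in: The tag lies on the far side within 0.15 rad (about 8.5 degrees) of its stop, at rest, ring face up; the stand is upright on the stool (tilt under 0.05 rad), at rest and within 25 mm of where it started; each of the other things is within 30 mm of where it was (value of joint tag above 2.99 rad and velocity of joint tag between -0.05 and 0.05 rad/s and angle between stand's own z axis and vertical below 0.05 rad and linear speed of stand below 0.02 m/s and distance of stand from where it was at the start of the episode below 0.025 m and distance of each of clipper, comb, guard, tin, cover, brush from where it was at the start of the episode below 0.03 m); the robot touches nothing.
It fails at once if the stand is lifted more than 8 mm (height (world z) of stand above 0.138 m).
It fails at once if the stand is tipped by more than 0.15 rad (angle between stand's own z axis and vertical above 0.15 rad).
It fails at once if the stand is shoved more than 25 mm (distance of stand from where it was at the start of the episode above 0.025 m).
It fails at once if another thing on the stool is moved more than 30 mm or lifted (distance of any of clipper, comb, guard, tin, cover, brush from where it was at the start of the episode above 0.03 m).
It also fails if it takes over 45 s, if anything falls off the work surface, if the arm or the gripper's body presses on something with over 40 N, if the wrist force passes 120 N, or if a joint passes its speed limit or range.

ROBOT

A 6-joint arm with a two-finger parallel gripper is mounted at the origin on the work surface. World frame = base frame: x ahead of the robot, y to its left, z up, the work surface at z = 0. Lengths are in mm, angles in degrees, forces in N, time in s.
With the tool pointing down it reaches from about 350 to 850 mm from the base axis. Payload 8.1 kg.
Tool frame: the origin (TCP) lies at the very end of the fingers, on their centre line; the grasp point (between the pads) lies r.tcp_to_grasp behind it (r.tcp_to_grasp is the distance from the TCP to the grasp point, in mm); z points along the fingers, y is the line along which they close (so a half turn about z gives the same grasp; the last joint's range is limited). The gripper opens to 85 mm and grips with 20 to 120 N. Pads are 22 mm wide; open, the fingers measure 114 mm over their backs; the gripper's body (76 mm by 85 mm) begins 54 mm behind the grasp point. The pads swing forward as they close: fully open they stand 13 mm farther back than shut.
Start: joints at [69.248, 7.471, 85.268, -0, 87.261, -4.893], TCP at [163.945, 577.172, 231.292] pointing down, gripper open.
Joint ranges: [-169.43, 169.43], [-51.17, 129.36], [1.28, 143.12], [-76.62, 256.62], [0, 156.53], [-152.29, 152.29]. Speed limits (degrees/s): [136.94, 136.94, 159.86, 180, 180, 180].

INTERFACE

Orientations are given as [roll, pitch, yaw] about the fixed x, y, z axes, in that order (R = Rz(yaw) Ry(pitch) Rx(roll)).
In Python, from bench import r gives the robot as it stands.
- The arm moves only by the shell command python3 -m handwheel 'ROWS' [OPENING] [FORCE]. ROWS is JSON, a list of rows, each a list of 4 numbers: the shift along the tool's x, y, z in m, then the turn about the tool's z in degrees. A call has 1 to 10 rows; each row shifts and turns the commanded pose from where the row before left it, along the tool's axes as they then stand; what a row does not reach is not made up. A row lasts 1/10 s, in which the tool goes at most 50 mm and 8.59 degrees, less where a joint would pass 70% of its speed; a pose out of reach is approached as far as the arm can. A call is refused whole if a number of a shift passes 0.05 or a number of a turn 8.59, either way. A call with a gripper value outside its range is refused whole. OPENING is the finger opening in m, from 0 to 0.0854, set as the call begins (- or left out, the last holds). The fingers move at their own pace and stop on an object; FORCE is the grip in N (left out, the last holds). Time passes only in rows, so rows that do not move let the fingers close. It gives the time, the measured TCP pose, the force, the opening and the grip force at its end, in the units of the state.
- r.sense(): the state, without advancing time (a new reading comes with each control period).
- r.snapshot(name): name is "side" or "top"; returns the picture (400x640x3 uint8, red, green, blue); there is no depth.
- r.camera_params(name): a dict with "fx", "fy", "cx", "cy" (pixels), "R" (3x3) and "t" (3): a world point X has camera coordinates R X + t. Camera axes: x right, y down, z forward; pixel columns grow to the right and rows downward; lengths in mm; the calibration is good to about 2 mm. A picture is of the moment at which its call begins. camera_params takes no time and is no camera call.
- r.hand_in(): hands the job in; it is judged then, once.
The state is a dict: "time": time; "joint_pos": joint angles; "qd": joint speeds; "joint_efforts": joint torques, N m; "tool_pos": TCP position; "tcp_rot": TCP orientation; "ft_force": force on the tool from outside, world axes, zero at the start; "wrist_torque": the same for the moment, N m; "finger_gap": finger opening in mm; "grip_force": force on a finger pad.
Only numpy, scipy, OpenCV 4.12 (cv2) and the standard library are available. Lean on these libraries where they do the work, as an engineer would, in place of code of your own. Each camera call takes 0.05 s, during which the arm holds its last target. There are 200 camera calls.

## Working session

There is one attempt and no reset: what is moved stays moved. The work goes in short steps, Python scripts to look and compute and a shell command to move; the robot and the scene stay as the last step left them, time stands still between calls to the robot, and variables do not carry over. Pictures are saved under pics/ and viewed, at most 10 in all, crops included, and the job is handed in when it is done.

```bash
mkdir -p pics; python3 - <<'E'
from bench import r
import cv2
for n in("side","top"):
    cv2.imwrite(f"pics/{n}0.png",r.snapshot(n)[:,:,::-1]); print(n,r.camera_params(n))
s=r.sense();print(s["time"],s["tool_pos"],s["tcp_rot"],s["finger_gap"],r.tcp_to_grasp)
E
```

```text
side {'fx': 405.1804799214043, 'fy': 405.1804799214043, 'cx': 317.8402475767803, 'cy': 194.99004356967507, 'R': array([[ 0.99764357, -0.06846678,  0.00442802],
       [-0.04517706, -0.70411523, -0.70864714],
       [ 0.05163662,  0.70677722, -0.70554916]]), 't': array([-557.21027692,  158.94513293,  954.03772954])}
top {'fx': 390.2533924293211, 'fy': 390.2533924293211, 'cx': 319.89864717300765, 'cy': 202.16817012968693, 'R': array([[-0.01290532, -0.99945754,  0.03029983],
       [-0.99881026,  0.01145998, -0.04739981],
       [ 0.04702686, -0.03087549, -0.99841634]]), 't': array([ 59.09656268, 560.13408197, 967.65074763])}
0.1 [163.75726232 576.6975757  230.32272159] [-1.79902197e+02 -8.71093628e-03  1.64140579e+02] 85.67551489605903 18.700000000000003
```

View pics/side0.png

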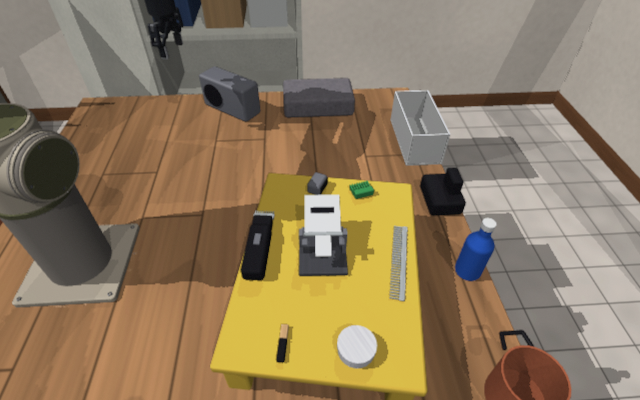

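View pics/top0.png

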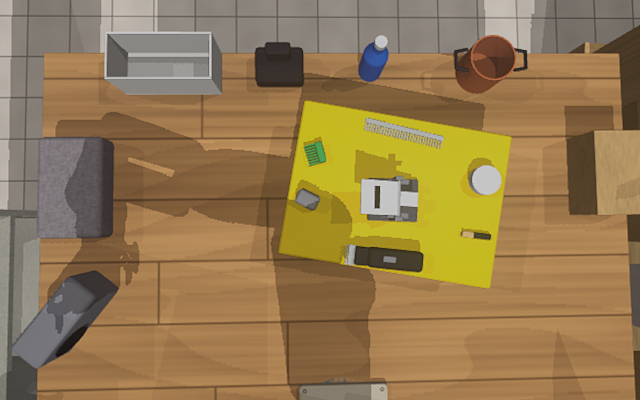

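The side view shows the stand near (323,240) with the white tag toward +y at (322,210), bar up, and the tab at (323,245). In the top view the tag is at (380,197) and the tab at (408,199). I'll measure on a zoomed crop.

```bash
cat > h.py <<'E'
import numpy as np, cv2
from bench import r
def ray(n,uv):
    p=r.camera_params(n);d=np.array([(uv[0]-p["cx"])/p["fx"],(uv[1]-p["cy"])/p["fy"],1.])
    return -p["R"].T@p["t"],p["R"].T@d
def onz(n,uv,z):
    c,d=ray(n,uv);return c+d*(z-c[2])/d[2]
def tri(a,b):
    c1,d1=ray("side",a);c2,d2=ray("top",b)
    s=np.linalg.lstsq(np.c_[d1,-d2],c2-c1,rcond=None)[0]
    p,q=c1+s[0]*d1,c2+s[1]*d2
    return (p+q)/2,np.linalg.norm(p-q)
def proj(n,X):
    p=r.camera_params(n);c=p["R"]@np.array(X)+p["t"];return c[:2]/c[2]*p["fx"]+[p["cx"],p["cy"]]
E
python3 - <<'E'
from h import *
t=cv2.imread("pics/top0.png")[165:235,340:435];s=cv2.imread("pics/side0.png")[185:285,280:365]
f=lambda a:cv2.resize(a,(400,400*a.shape[0]//a.shape[1]),interpolation=cv2.INTER_CUBIC)
a,b=f(t),f(s);o=np.zeros((max(a.shape[0],b.shape[0]),800,3),np.uint8);o[:a.shape[0],:400]=a;o[:b.shape[0],400:]=b
cv2.imwrite("pics/z0.png",o);print(o.shape)
E
```

```text
(470, 800, 3)
```

View pics/z0.png

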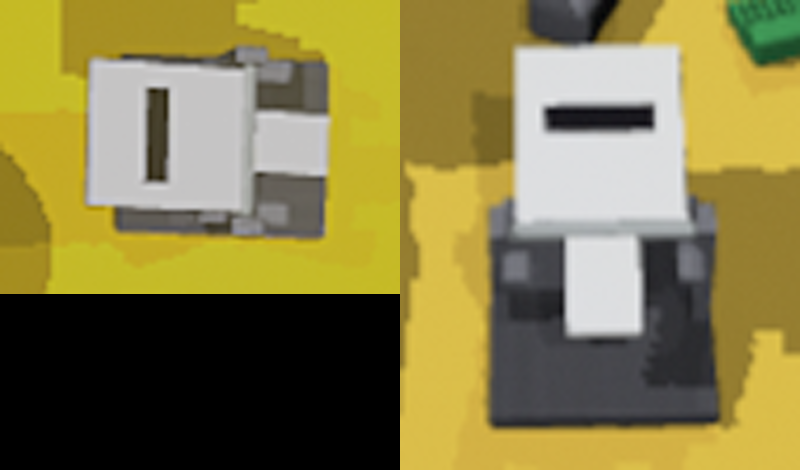

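The crop shows the tag's outer edge at x≈89 (zoomed top) and y≈46 (zoomed side), with the tab end at x≈328 and y≈335. I'll triangulate these.

```bash
python3 - <<'E'
from h import *
T=lambda x,y:(340+x/4.2105-.5+.12,165+y/4.2105-.5+.12)
S=lambda x,y:(280+(x-400)/4.706-.5+.1,185+y/4.706-.5+.1)
P={}
for k,s,t in [("edgeR",(680,46),(90,60)),("edgeL",(515,46),(88,205)),("tabR",(642,334),(328,115)),("tabL",(567,336),(327,176))]:
    P[k],e=tri(S(*s),T(*t));print(k,P[k].round(1),round(e,1))
e=(P["edgeR"]+P["edgeL"])/2;b=(P["tabR"]+P["tabL"])/2
d=e-b;print("edge",e,"tab",b,"len",np.linalg.norm(d),"pitch",np.degrees(np.arctan2(d[2],np.hypot(*d[:2]))),"dir",np.degrees(np.arctan2(d[1],d[0])))
print("axle",b+d*45/130)
for c in [(327,62),(325,238)]: print("base",onz("top",T(*c),140))
print("basefront",[onz("side",S(*c),140) for c in [(490,424),(716,422)]])
for n,c in dict(clip=(385,260),guard=(315,153),cover=(307,199)).items(): print(n,onz("top",c,150))
E
```

```text
edgeR [598.1 -24.8 212.5] 1.6
edgeL [528.2 -22.3 214.5] 0.1
tabR [ 572.2 -148.8  176.7] 0.2
tabL [ 542.1 -147.7  176.4] 0.7
edge [563.13322276 -23.57095188 213.50580556] tab [ 557.16983087 -148.24506078  176.52013673] len 130.18116288933075 pitch 16.505609832074647 dir 87.26152467120905
axle [ 559.23408191 -105.08863847  189.32286825]
base [ 602.75012103 -159.41660705  140.        ]
base [ 510.65724938 -156.07710162  140.        ]
basefront [array([ 510.5029703 , -162.20341606,  140.        ]), array([ 601.36233328, -167.21083839,  140.        ])]
clip [428.02994838 -82.14647711 150.        ]
guard [661.27281506  65.77466602 150.        ]
cover [561.49082124  84.26060973 150.        ]
```

```bash
python3 -m handwheel '[[0,0,-0.035,-6.56],[0,0,-0.035,-6.56],[-0.0214,-0.0352,0,0],[-0.0214,-0.0352,0,0],[-0.0214,-0.0352,0,0],[-0.0214,-0.0352,0,0],[-0.0214,-0.0352,0,0],[-0.0214,-0.0352,0,0],[-0.0214,-0.0352,0,0],[-0.0214,-0.0352,0,0]]' 0 20
python3 -m handwheel '[[-0.0214,-0.0352,0,0],[-0.0214,-0.0352,0,0],[-0.0214,-0.0352,0,0],[-0.0214,-0.0352,0,0],[-0.0214,-0.0352,0,0],[-0.0214,-0.0352,0,0],[-0.0214,-0.0352,0,0],[-0.0214,-0.0352,0,0],[-0.0214,-0.0352,0,0],[-0.0214,-0.0352,0,0]]'
python3 -m handwheel '[[-0.0214,-0.0352,0,0],[-0.0214,-0.0352,0,0],[0,0,0,0],[0,0,0,0]]'
```

```text
time: 1.1
tool_pos: [321.8, 286.1, 300.9]
tcp_rot: [-180.0, -0.0, 177.3]
ft_force: [0.7, 0.5, 0.2]
finger_gap: 0.0
grip_force: 0.0
time: 2.1
tool_pos: [518.8, -75.8, 300.8]
tcp_rot: [180.0, -0.0, 177.2]
ft_force: [0.5, 0.5, 0.0]
finger_gap: 0.1
grip_force: 0.0
time: 2.5
tool_pos: [557.5, -147.1, 300.1]
tcp_rot: [179.9, -0.1, 177.2]
ft_force: [-1.2, 0.4, -0.9]
finger_gap: 0.1
grip_force: 0.0
```

```bash
python3 -m handwheel '[[0,0,0.035,0],[0,0,0.035,0],[0,0,0.025,0],[0,0,0,0],[0,0,0,0]]'
python3 - <<'E'
from h import *
t=r.snapshot("top")[165:245,330:435,::-1];s=r.snapshot("side")[165:285,270:370,::-1]
a,b=[cv2.resize(i,None,fx=3.9,fy=3.9,interpolation=cv2.INTER_CUBIC) for i in(t,s)]
o=np.zeros((470,800,3),np.uint8);o[:a.shape[0],:a.shape[1]]=a;o[:b.shape[0],410:410+b.shape[1]]=b
cv2.imwrite("pics/z1.png",o)
E
```

```text
time: 3.0
tool_pos: [557.6, -145.5, 207.0]
tcp_rot: [180.0, -0.0, 177.3]
ft_force: [-0.5, -0.2, -0.1]
finger_gap: 0.2
grip_force: 0.0
```

View pics/z1.png

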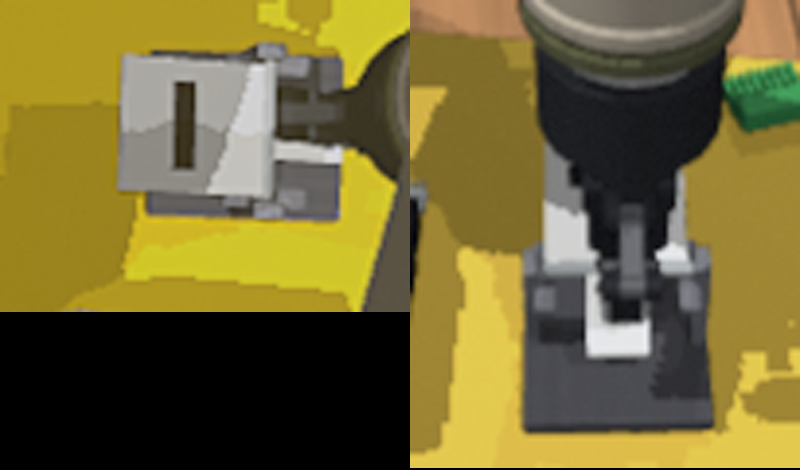

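The picture shows the closed fingertips over the tab (side crop (625,310)), with the gripper clear of the tag. Pressing down.

```bash
python3 -m handwheel '[[0,0,0.006,0],[0,0,0.006,0],[0,0,0.005,0],[0,0,0.005,0],[0,0,0.005,0]]';python3 -m handwheel '[[0,0,0.005,0],[0,0,0.005,0],[0,0,0.005,0],[0,0,0.005,0],[0,0,0,0]]'
```

```text
time: 3.6
tool_pos: [557.8, -146.4, 178.8]
tcp_rot: [180.0, -0.0, 177.3]
ft_force: [0.1, 0.3, 2.4]
finger_gap: 0.3
grip_force: 0.7
time: 4.1
tool_pos: [557.3, -146.4, 158.2]
tcp_rot: [180.0, -0.1, 177.3]
ft_force: [-0.7, 0.1, 0.4]
finger_gap: 0.2
grip_force: 0.0
```

```bash
python3 -m handwheel '[[0,0,0.005,0],[0,0.004,0,0],[0,0.004,0,0],[0,0.004,0,0],[0,0.004,0,0],[0,0,0,0],[0,0,0,0]]'
python3 - <<'E'
from h import *
t=r.snapshot("top")[165:245,330:435,::-1];s=r.snapshot("side")[165:285,270:370,::-1]
a,b=[cv2.resize(i,None,fx=3.9,fy=3.9,interpolation=cv2.INTER_CUBIC) for i in(t,s)]
o=np.zeros((470,800,3),np.uint8);o[:a.shape[0],:a.shape[1]]=a;o[:b.shape[0],410:410+b.shape[1]]=b
cv2.imwrite("pics/z2.png",o)
E
```

```text
time: 4.8
tool_pos: [558.8, -130.6, 154.7]
tcp_rot: [-180.0, 0.0, 177.3]
ft_force: [-0.1, -3.8, 1.0]
finger_gap: 0.3
grip_force: 1.3
```

View pics/z2.png

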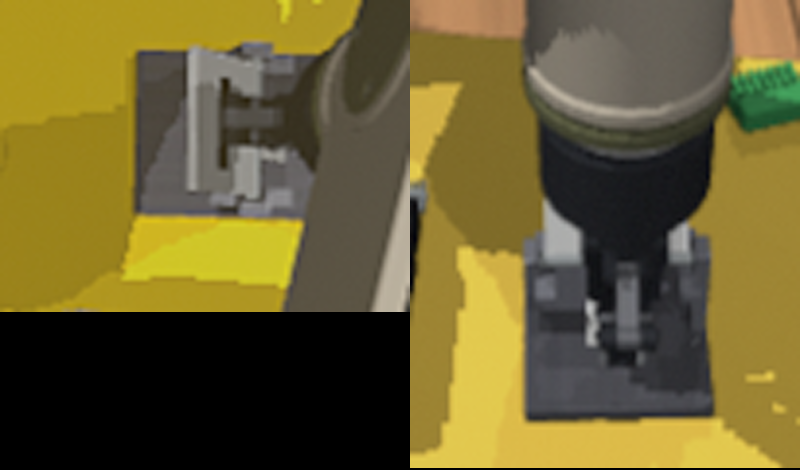

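The tag is up at about 65–70° (top crop edge x≈195) and the stand slid about 5 mm in +y. Retreating, then going over the tag to its +y side.

```bash
python3 -m handwheel '[[0,-0.02,0,0],[0,-0.02,-0.01,0],[0,0,-0.04,0],[0,0,-0.04,0],[0,0,-0.04,0],[0,0,-0.04,0],[0,0,0,0]]'
python3 -m handwheel '[[0,0.04,0,0],[0,0.04,0,0],[0,0.04,0,0],[0,0.04,0,0],[0,0,0,0],[0,0,0.04,0],[0,0,0.035,0],[0,0,0,0],[0,0,0,0]]'
python3 - <<'E'
from h import *
t=r.snapshot("top")[165:245,330:435,::-1];s=r.snapshot("side")[165:285,270:370,::-1]
a,b=[cv2.resize(i,None,fx=3.9,fy=3.9,interpolation=cv2.INTER_CUBIC) for i in(t,s)]
o=np.zeros((470,800,3),np.uint8);o[:a.shape[0],:a.shape[1]]=a;o[:b.shape[0],410:410+b.shape[1]]=b
cv2.imwrite("pics/z3.png",o)
E
```

```text
time: 5.6
tool_pos: [559.0, -170.7, 332.0]
tcp_rot: [-179.9, 0.6, 177.3]
ft_force: [0.5, -0.6, 0.3]
finger_gap: -0.1
grip_force: 0.0
time: 6.5
tool_pos: [563.7, -10.8, 249.1]
tcp_rot: [180.0, -0.1, 177.3]
ft_force: [0.7, -0.6, 0.2]
finger_gap: -0.1
grip_force: 0.0
```

View pics/z3.png

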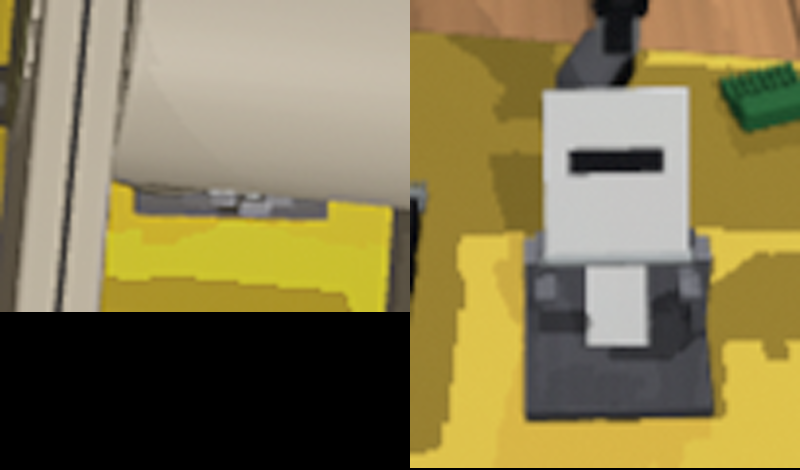

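```bash
python3 - <<'E'
from h import *
S=lambda x,y:(270+(x-410)/3.9-.4,165+y/3.9-.4)
print("front",onz("side",S(618,418),140)) 
u=np.array([.0478,.9989,0]);ax=np.array([559.2,-99.,190])
for dy in(0,5):
  for a in (10,20,30,40,50,60,70,80):
    t=np.radians(a);v=u*np.cos(t)+np.array([0,0,1])*np.sin(t);A=ax+[0,dy,0]
    print(dy,a,proj("side",A+85*v).round(1),proj("side",A-45*v).round(1))
print("meas",S(617,90),S(617,346))
E
```

```text
front [ 556.74290519 -158.64451963  140.        ]
0 10 [321.1 194.6] [322.8 251.8]
0 20 [321.2 190.9] [322.7 253.4]
0 30 [321.4 188.3] [322.6 254.2]
0 40 [321.5 186.8] [322.5 254.4]
0 50 [321.8 186.6] [322.4 253.8]
0 60 [322.  187.8] [322.2 252.5]
0 70 [322.2 190.4] [322.1 250.6]
0 80 [322.5 194.4] [322.  248.2]
5 10 [320.9 192.9] [322.6 249.6]
5 20 [321.  189.2] [322.5 251.2]
5 30 [321.2 186.5] [322.4 252.1]
5 40 [321.3 185. ] [322.3 252.3]
5 50 [321.6 184.8] [322.2 251.7]
5 60 [321.8 186. ] [322.  250.5]
5 70 [322.  188.5] [321.9 248.6]
5 80 [322.3 192.5] [321.8 246.2]
meas (322.6769230769231, 187.67692307692306) (322.6769230769231, 253.31794871794872)
```

Side crop: tag edge at row 90 and tab end at row 346, consistent with about 60°, and the stand moved about 6 mm in +y. The finger is behind the tag, so pushing toward -y.

```bash
python3 -m handwheel '[[0,-0.015,0.004,0],[0,-0.01,0,0],[0,-0.008,0,0],[0,-0.008,0,0],[0,-0.008,0,0],[0,-0.008,0,0],[0,-0.008,0,0],[0,-0.008,0,0]]'; python3 -m handwheel '[[0,-0.008,0,0],[0,-0.008,0,0],[0,-0.008,0,0],[0,-0.008,0,0],[0,0,0,0],[0,0,0,0]]'
```

```text
time: 7.4
tool_pos: [560.7, -84.2, 245.2]
tcp_rot: [-180.0, -0.0, 177.3]
ft_force: [0.3, 0.5, 0.3]
finger_gap: 0.0
grip_force: 0.3
time: 8.0
tool_pos: [559.3, -115.8, 245.3]
tcp_rot: [180.0, 0.0, 177.2]
ft_force: [-0.2, -0.4, -0.4]
finger_gap: 0.2
grip_force: 0.0
```

```bash
python3 -m handwheel '[[0,-0.006,0.006,0],[0,-0.007,0.007,0],[0,-0.005,0.007,0],[0,-0.005,0.007,0],[0,-0.003,0.008,0],[0,-0.003,0.008,0],[0,0,0.005,0],[0,0,0,0],[0,0,0,0]]'
python3 -m handwheel '[[0,0,0.002,0],[0,0,0.001,0],[0,0,0,0]]'
```

```text
time: 8.9
tool_pos: [557.8, -144.3, 197.2]
tcp_rot: [180.0, -0.0, 177.3]
ft_force: [0.4, 0.0, 0.5]
finger_gap: -0.3
grip_force: 0.0
time: 9.2
tool_pos: [558.0, -144.4, 194.4]
tcp_rot: [-180.0, 0.0, 177.3]
ft_force: [-0.2, 0.8, 0.0]
finger_gap: 0.0
grip_force: 0.0
```

```bash
python3 -m handwheel '[[0,0,0.001,0],[0,0,0.001,0],[0,0,0,0]]'; python3 -m handwheel '[[0,0,0.001,0],[0,0,0,0],[0,0,0,0]]'
```

```text
time: 9.5
tool_pos: [558.0, -144.5, 192.5]
tcp_rot: [-180.0, 0.0, 177.3]
ft_force: [-0.0, -0.2, 1.1]
finger_gap: 0.0
grip_force: 1.0
time: 9.8
tool_pos: [558.1, -144.5, 192.4]
tcp_rot: [-180.0, 0.1, 177.3]
ft_force: [-2.8, 0.6, 7.0]
finger_gap: -0.1
grip_force: 3.7
```

Firm contact at the stop (7 N). Lifting off and looking.

```bash
python3 -m handwheel '[[0,0,-0.02,0],[0,0,-0.04,0],[0,0,-0.04,0],[0,0.05,-0.04,0],[0,0.05,0,0],[0,0.05,0,0],[0,0.05,0,0],[0,0.05,0,0],[0,0.05,0,0],[0,0.05,0,0]]'
python3 -m handwheel '[[0,0.04,0,0],[0.02,0.04,0,0],[0.04,0.03,0,0],[0,0,0,0],[0,0,0,0],[0,0,0,0]]'
python3 - <<'E'
from h import *
T0,S0=r.snapshot("top")[:,:,::-1],r.snapshot("side")[:,:,::-1]
a=cv2.resize(T0[90:290,270:520],(400,320));b=cv2.resize(S0[170:380,220:430],(400,400))
o=np.zeros((400,800,3),np.uint8);o[:320,:400]=a;o[:,400:]=b
cv2.imwrite("pics/z4.png",o);cv2.imwrite("pics/t4.png",T0);cv2.imwrite("pics/s4.png",S0)
E
```

```text
time: 10.8
tool_pos: [573.8, 196.2, 322.4]
tcp_rot: [-180.0, 0.0, 177.3]
ft_force: [-0.1, 0.1, 0.2]
finger_gap: -0.1
grip_force: 0.0
time: 11.4
tool_pos: [519.9, 306.4, 322.4]
tcp_rot: [-180.0, 0.0, 177.2]
ft_force: [-0.2, -0.1, 0.2]
finger_gap: -0.2
grip_force: 0.0
```

View pics/z4.png

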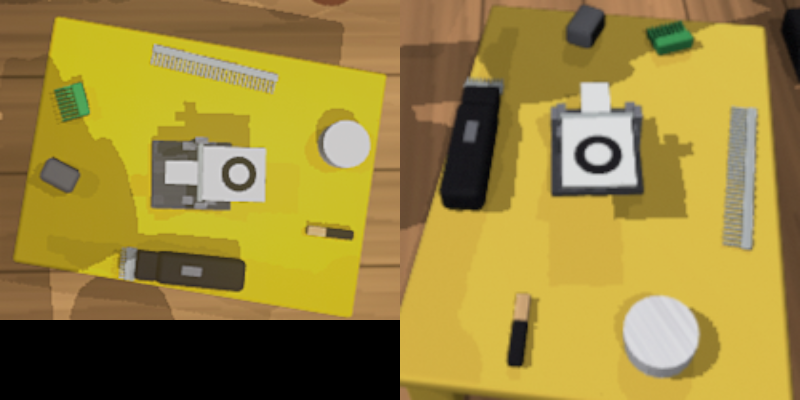

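The ring face is up, the tag lies toward -y, and the other things look unmoved. Checking the angle and the stand shift numerically.

```bash
python3 - <<'E'
from h import *
def big(im,x0,x1,y0,y1,thr=135):
    m=((im.min(2)>thr)*255).astype(np.uint8);k=np.zeros_like(m);k[y0:y1,x0:x1]=m[y0:y1,x0:x1]
    n,l,st,c=cv2.connectedComponentsWithStats(k);i=1+st[1:,4].argmax();return st[i],c[i]
t,s=cv2.imread("pics/t4.png"),cv2.imread("pics/s4.png")
a,_=big(t,360,445,165,235);b,_=big(s,290,350,205,285);print(a,b)
e,er=tri((b[0]+b[2]/2-.5,b[1]+b[3]-.5),(a[0]+a[2]-.5,a[1]+a[3]/2-.5))
tb,er2=tri((220+595/1.905,b[1]-.5),(270+165/1.6-.5,90+172/1.6))
d=tb-e;print(e,er,tb,er2,"pitch",np.degrees(np.arctan2(d[2],np.hypot(*d[:2]))),np.linalg.norm(d))
print("base +y edge",onz("top",(270+152/1.6-.5,90+174/1.6),140),"old est",-105.1+55-.0)
E
```

```text
[ 373  176   63   44 1441] [ 304  213   41   55 1338]
[ 557.79709482 -182.78995691  188.55916777] 3.3446960853225955 [ 698.96789666 -132.13796796  342.90199417] 359.1005803532648 pitch 45.82082503529917 215.21274900974672
base +y edge [561.18146458 -41.70565393 140.        ] old est -50.099999999999994
```

```bash
python3 -c "
from bench import r
print(r.hand_in())"
```

```text
the job is handed in; nothing more can be done
None
```

I flipped the tag: it lies flat on the far side with the ring face up, the stand slid about 7 mm (limit 25 mm), the other things look unmoved in the pictures, and I handed the job in (no verdict came back).

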